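# Put the glue stick away and close the supplies case

### The job

Stand the glue stick upright in the open bay of the white supplies case, then push the blue sliding door along its track until it closes against the rubber seal of the end post. Press it home gently but firmly for about half a second, with some 14 N at the hand so that the seal is squeezed (never more than 16 N on the seal), then let go and leave the door shut on the seal. Leave the tumbler, the jar and the eraser where they are.

Things in the scene. Friction and masses are not known exactly. Their poses are not given: they have to be found in the camera images.
- glue_center (a point): Glue stick: upright cylinder, 29 mm in diameter, 78 mm tall, 35 g, white tube with blue foot and blue cap, standing loose on the table. The point is its centre, 39 mm above its foot; z is up its axis.
- case: White supplies case, immovable, 172 mm wide (x), 387 mm long (y, -214 to +172 mm of the origin), walls 93 mm high, aluminium track rails on both long sides up to 106 mm. Origin at table height under the middle of its width. Its -y half is an open-topped bay, its +y half has a grey deck, top at 93 mm. The door slides on top along the case's y and closes towards -y.
- bay (a point): Centre of the bay's inner floor, 6 mm above the table; axes as the case's. Inside, the bay is 156 mm (x) by 160 mm (y), 87 mm deep from floor to wall tops. The door starts about 127 to 152 mm from closed and may overhang up to 45 mm of the bay's +y end, so most free room is towards the end post (-y).
- door: Blue door panel, 148 (x) x 195 (y) x 8 mm, level, underside 96 mm above the table. Origin: centre of its underside; axes as the case's. It slides along the case's y with a constant drag of about 4 N and stays where left. Nominally closed, its origin is at y = -79.5 mm of the case (point lip 103 mm to +y of point bay), but it meets the seal anywhere within 11 mm of that, so feel for it.
- lip (a point): Black lip standing along the door's trailing (+y) edge, 140 mm long (x), 8 mm thick (y), from the door's top (104 mm) to 134 mm above the table. The point is on its outer (+y) face, at mid-length, 120 mm above the table; axes as the case's. Push this face towards -y to close. Behind it (+y) are only the grey deck (93 mm) and the rails (106 mm).
- jamb: Aluminium end post fixed across the case's -y end, 172 (x) x 12 (y) mm, top 129 mm above the table; origin: centre of its underside, axes as the case's. A black rubber seal 146 mm long on its door side sits on a hidden shim that differs each time by up to 11 mm either way; it gives about 5 N per mm and bottoms after 6 mm. The door's drag keeps it squeezed after release.
- tumbler: Travel tumbler, dark steel with black lid, 78 mm in diameter at the lid, 171 mm tall, standing; origin at the centre of its underside. Bystander.
- jar: Small clear jar with orange cap, 44 mm in diameter, 55 mm tall, standing near the glue stick; origin at the centre of its underside. Bystander.
- eraser: White eraser, 50 x 22 x 13 mm, lying on the table; origin at the centre of its underside. Bystander.
Not all that is in view belongs to the job. What is meant by the part that bears glue_center is not turquoise, and is the larger of those in its own colour.

How it is judged:
By the outcome, as a careful person would: the job done as asked, in the order asked, and still so for the second after the job is handed in, with the robot touching nothing.
It also fails if it takes over 72 s, if anything falls off the work surface, if the arm or the gripper's body presses on something with over 40 N, if the wrist force passes 120 N, or if a joint passes its speed limit or range.

### The arm

A 7-joint arm with a two-finger parallel gripper is mounted at the origin on the work surface. World frame = base frame: x ahead of the robot, y to its left, z up, the work surface at z = 0. Lengths are in m, angles in rad, forces in N, time in s.
With the tool pointing down it reaches from about 0.4 to 0.85 m from the base axis. Payload 6.9 kg.
Tool frame: the origin (TCP) lies on the centre line of the jaws, within the pads' length; the fingertips stand 19 mm ahead of it and the grasp point (between the pads) is the TCP; z points along the fingers, y is the direction in which the jaws open and shut (so a half turn about z gives the same grasp; the last joint's range is limited). The gripper opens to 85 mm and grips with 20 to 120 N. Pads are 22 mm wide; open, the fingers measure 114 mm over their backs; the gripper's body (76 mm by 85 mm) begins 54 mm behind the grasp point. The pads swing forward as they close: fully open they stand 13 mm farther back than shut.
Start: joints at [-1.107, 0.507, -0.238, 1.5, 0.126, 1.149, -0.155], TCP at [0.219, 0.585, 0.217] pointing down, gripper open.
Joint ranges: [-3.08, 3.08], [-0.24, 2.05], [-1.43, 1.35], [0, 2.5], [-1.52, 4.66], [0.17, 1.96], [-2.89, 2.89]. Speed limits (rad/s): [2.39, 2.39, 3.14, 3.14, 3.14, 3.14, 3.14].

### API

Orientations are given as [roll, pitch, yaw] about the fixed x, y, z axes, in that order (R = Rz(yaw) Ry(pitch) Rx(roll)).
In Python, from workcell import observe, camera, sign_off, outline_of, mark_of gives the robot as it stands.
- The arm moves only by the tool carry_out, never from a script. Its argument "targets" is a list of rows, each an object of numbers: "dx", "dy", "dz": the shift along the tool's x, y, z in mm; "wx", "wy", "wz": the turn, a rotation vector about the tool's x, y, z in degrees; "fingers": the closure, from -1 (fully open) to 1 (shut). In form: [{"dx": .., "dy": .., "dz": .., "wx": .., "wy": .., "wz": .., "fingers": ..}, ...]. A call has 1 to 10 rows; each row is the pose to reach, as a shift and turn from the pose commanded when the call began, along the tool's axes at that moment; what a row does not reach only later rows make up. A row lasts 1/12 s, in which the tool goes at most 41.7 mm and 7.16 degrees, less where a joint would pass 70% of its speed; a pose out of reach is approached as far as the arm can. A call with a gripper value outside its range is refused whole. The fingers move at their own pace and stop on an object; the grip force is fixed at half the most. Time passes only in rows, so rows that repeat a pose let the fingers close. It gives the time, the measured TCP pose, the force and the opening at its end, in the units of the state.
- observe(): the state, without advancing time (a new reading comes with each control period).
- camera(name): name is "scene" or "top" or "wrist"; returns a dict with "frame" (400x640x3 uint8, red, green, blue), "fovy" (degrees; the focal length in pixels is half the picture's height over the tangent of half this angle, whatever the lens; pixels are square), "cx", "cy" (the principal point, pixels), "R" (3x3) and "t" (3): a world point X has camera coordinates R X + t. Camera axes: x right, y down, z forward; pixel columns grow to the right and rows downward; lengths in m; the calibration is good to about 2 mm. A picture is of the moment at which its call begins. There is no depth.
- sign_off(): hands the job in, once; it reports no verdict.
Trained networks look in a picture, given as the dict that the camera call returned (one of the last four; its "shot" number tells which), for a name from the list of things; names that differ only in an ending like _2 or _b are one class to them, and where a whole thing is asked for, a point or a joint stands for the part that bears it (a point fixed in the world has none). Each returns a list of dicts, best first, with "conf" (0 to 1); they miss things now and then, are a little off and sometimes report something else, mostly with a low value. They report only what shows in the picture. A call takes as long as a camera call. They do not tell look-alikes from the thing itself.
- outline_of(picture, name): "mask" (400x640 bool, what is visible of it) and "point" ([row, column] in pixels, amid what is visible of it).
- mark_of(picture, name): "point" ([row, column] in pixels: a listed point, or the origin of a listed thing).
The state is a dict: "clock": time; "joint_positions": joint angles; "dq": joint speeds; "joint_efforts": joint torques, N m; "eef_pos": TCP position; "tcp_rot": TCP orientation; "contact_force": force on the tool from outside, world axes, zero at the start; "moment": the same for the moment, N m; "gripper_width": opening from 0.0 (shut) to 1.0 (fully open).
Only numpy, scipy, OpenCV 4.12 (cv2) and the standard library are available. Lean on these libraries where they do the work, as an engineer would, in place of code of your own. Each camera call takes 0.05 s, during which the arm holds its last target. There are 200 camera calls.

## Working session

There is one attempt and no reset: what is moved stays moved. The work goes in short steps, Python scripts to look and compute and a tool call to move; the robot and the scene stay as the last step left them, time stands still between calls to the robot, and variables do not carry over. Pictures are saved under pics/ and viewed, about 8 in all and at most 12, crops included, and the job is handed in when it is done.

Besides the shell and the picture viewer there is one more tool, called after "Emit:" as name(argument=value, ...) on one line, values as JSON. carry_out: Moves the arm, as the interface text tells. Its arguments: {"type":"object","properties":{"targets":{"type":"array","items":{"type":"object","properties":{"dx":{"type":"number"},"dy":{"type":"number"},"dz":{"type":"number"},"wx":{"type":"number"},"wy":{"type":"number"},"wz":{"type":"number"},"fingers":{"type":"number"}}}}},"required":["targets"]}

```bash
mkdir -p pics; cat > h.py <<'E'
import numpy as np, cv2
from workcell import observe, camera, sign_off, outline_of, mark_of
def cam(n):
    p=camera(n); p['f']=p['frame'].shape[0]/2/np.tan(np.radians(p['fovy'])/2); return p
def save(p,fn,crop=None,s=1):
    im=p['frame'][:,:,::-1]
    if crop: r0,r1,c0,c1=crop; im=im[r0:r1,c0:c1]
    cv2.imwrite('pics/'+fn,cv2.resize(im,None,fx=s,fy=s,interpolation=cv2.INTER_CUBIC))
def ray(p,rc):
    d=np.array([(rc[1]-p['cx'])/p['f'],(rc[0]-p['cy'])/p['f'],1.]); R=np.array(p['R']); t=np.array(p['t'])
    return -R.T@t, R.T@d
def atz(p,rc,z):
    o,d=ray(p,rc); return o+d*(z-o[2])/d[2]
def proj(p,X):
    c=np.array(p['R'])@np.asarray(X,float)+np.array(p['t']); return np.array([p['cy']+p['f']*c[1]/c[2],p['cx']+p['f']*c[0]/c[2]])
def tri(views):
    A=np.zeros((3,3));b=np.zeros(3)
    for p,rc in views:
        o,d=ray(p,rc); d=d/np.linalg.norm(d); M=np.eye(3)-np.outer(d,d); A+=M;b+=M@o
    return np.linalg.solve(A,b)
def Rtool(s):
    r,p,y=s['tcp_rot']; from scipy.spatial.transform import Rotation as Ro
    return Ro.from_euler('xyz',[r,p,y]).as_matrix()
E
cat > a.py <<'E'
from h import *
s=observe(); print({k:np.round(v,3).tolist() for k,v in s.items()})
Z=dict(glue_center=.039,bay=.006,door=.096,lip=.12,jamb=None,case=0,tumbler=0,jar=0,eraser=0)
ps={n:cam(n) for n in('scene','top','wrist')}
save(ps['scene'],'s0.png'); save(ps['top'],'t0.png'); save(ps['wrist'],'w0.png')
for n,p in ps.items():
    print(n,p['fovy'],np.round(ray(p,(200,320))[0],3),p['cx'],p['cy'])
    for k,z in Z.items():
        for m in mark_of(p,k)[:4]:
            if m['conf']>.2: print(n,k,np.round(m['point']),round(m['conf'],2),np.round(atz(p,m['point'],z if z is not None else .096),3))
E
python3 a.py; python3 -c "
import cv2,numpy as np
a=cv2.imread('pics/s0.png');b=cv2.imread('pics/t0.png')
print(a.shape)"
```

```text
{'clock': 0.0, 'joint_positions': [-1.107, 0.508, -0.238, 1.501, 0.126, 1.149, -0.155], 'dq': [-0.001, 0.001, -0.0, -0.0, 0.002, 0.001, -0.002], 'joint_efforts': [-0.001, -62.06, -2.187, -24.966, 0.013, 0.012, 0.0], 'eef_pos': [0.219, 0.585, 0.216], 'tcp_rot': [-3.14, 0.0, 2.784], 'contact_force': [0.572, 0.293, 0.14], 'moment': [-0.018, -0.007, 0.021], 'gripper_width': 1.001}
scene 51.75118342892484 [1.001 0.09  0.971] 325.6928794423813 198.89070027814452
scene glue_center [215. 166.] 0.73 [ 0.547 -0.372  0.039]
scene glue_center [201. 191.] 0.69 [ 0.502 -0.318  0.039]
scene glue_center [241. 161.] 0.57 [ 0.619 -0.365  0.039]
scene bay [227. 272.] 0.96 [ 0.543 -0.102  0.006]
scene lip [199. 370.] 0.97 [0.505 0.14  0.12 ]
scene lip [209. 216.] 0.64 [ 0.561 -0.22   0.12 ]
scene jamb [212. 217.] 0.85 [ 0.556 -0.223  0.096]
scene tumbler [238. 478.] 0.8 [0.529 0.428 0.   ]
scene jar [179. 191.] 0.79 [ 0.41  -0.353  0.   ]
scene eraser [178. 411.] 0.58 [0.358 0.26  0.   ]
top 53.63990857320502 [0.427 0.033 1.192] 329.5095060484747 195.98816370834135
top glue_center [174. 457.] 0.67 [ 0.548 -0.366  0.039]
top glue_center [152. 456.] 0.54 [ 0.614 -0.366  0.039]
top glue_center [190. 439.] 0.44 [ 0.501 -0.311  0.039]
top bay [176. 367.] 0.69 [ 0.545 -0.103  0.006]
top bay [218. 453.] 0.6 [ 0.419 -0.361  0.006]
top lip [183. 284.] 0.89 [0.516 0.136 0.12 ]
top lip [183. 342.] 0.3 [ 0.516 -0.021  0.12 ]
top jamb [170. 414.] 0.66 [ 0.553 -0.226  0.096]
top case [182. 342.] 0.73 [ 0.528 -0.028  0.   ]
top tumbler [185. 192.] 0.68 [0.519 0.423 0.   ]
top tumbler [182. 341.] 0.44 [ 0.528 -0.027  0.   ]
top jar [217. 449.] 0.56 [ 0.422 -0.353  0.   ]
top eraser [237. 242.] 0.72 [0.364 0.273 0.   ]
wrist 58.469771321967386 [0.143 0.613 0.374] 320.99938051597115 198.1869749712464
(400, 640, 3)
```

View pics/s0.png

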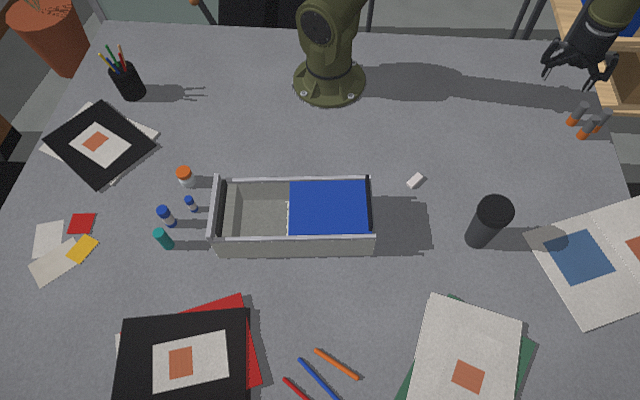

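```bash
python3 -c "
import cv2
a=cv2.imread('pics/s0.png')[150:290,110:260];b=cv2.imread('pics/t0.png')[120:260,395:515]
a=cv2.resize(a,(400,373),interpolation=2);b=cv2.resize(b,(320,373),interpolation=2)
cv2.imwrite('pics/crop0.png',cv2.hconcat([a,b]))"
```

```text
(no output)
```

View pics/crop0.png

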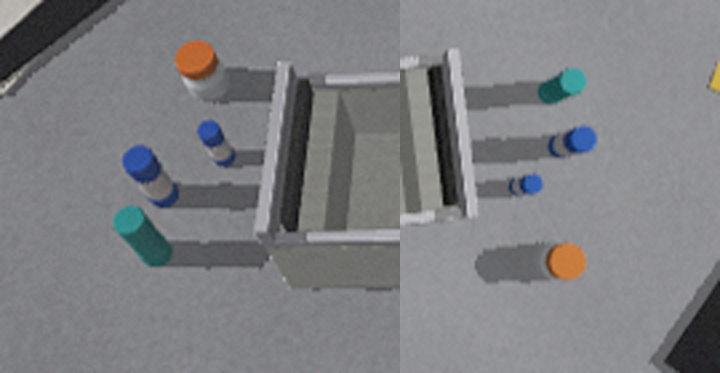

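Scene view: three cylinders could be taken for the glue stick.
- The large blue and white one is at scene (215,166).
- The small blue and white one is at (201,191).
- The turquoise one is at (241,161).

The crop confirms that the larger blue one at (215,166) is the target, about (0.547,-0.369). The small stick and the turquoise stick are each about 70 mm from it. The jaw axis is now at about 70° in the world, which passes between them. The case is yawed by about 7°.

Next I'll refine the positions.

```bash
cat > b.py <<'E'
from h import *
S=cam('scene');T=cam('top')
def near(l,rc): return np.array(min(l,key=lambda m:np.hypot(*(np.array(m['point'])-rc)))['point'])
X=tri([(S,near(mark_of(S,'glue_center'),(215,166))),(T,near(mark_of(T,'glue_center'),(174,457)))]);print('glue tri',X.round(4))
for nm,rs,rt in(('lip',(199,370),(183,284)),('bay',(227,272),(176,367)),('jamb',(212,217),(170,414)),('door',None,None),('case',None,None)):
    a=mark_of(S,nm);b=mark_of(T,nm)
    if rs is None: rs=a[0]['point'] if a else 0; rt=b[0]['point'] if b else 0
    if a and b: print(nm,tri([(S,near(a,rs)),(T,near(b,rt))]).round(4))
for p,n in((S,'s'),(T,'t')):
    o=outline_of(p,'glue_center'); 
    for m in o:
        if m['conf']>.3:
            r,c=np.where(m['mask']); print(n,'mask',m['point'],len(r),r.min(),r.max(),c.min(),c.max(),round(m['conf'],2))
    for nm in('lip','jamb','door'):
        o=outline_of(p,nm)
        if o:
            r,c=np.where(o[0]['mask']); q=cv2.minAreaRect(np.c_[c,r].astype(np.float32)); bx=cv2.boxPoints(q)
            z={'lip':.134,'jamb':.129,'door':.104}[nm]
            print(n,nm,[atz(p,(v,u),z)[:2].round(3).tolist() for u,v in bx])
E
python3 b.py
```

```text
glue tri [ 0.5464 -0.3728  0.0303]
lip [0.5142 0.1378 0.1299]
bay [ 0.5448 -0.1006  0.0197]
jamb [ 0.5509 -0.2204  0.1113]
door [0.5219 0.0409 0.0978]
case [ 0.5365 -0.0244 -0.0017]
s mask [235.3, 161.3] 284 227 249 152 173 0.64
s mask [215.0, 165.0] 253 205 226 156 176 0.58
s lip [[0.467, -0.062], [0.445, 0.141], [0.6, 0.149], [0.62, -0.038]]
s jamb [[0.649, -0.227], [0.462, -0.247], [0.466, -0.203], [0.651, -0.187]]
s door [[0.448, -0.067], [0.426, 0.143], [0.586, 0.151], [0.606, -0.043]]
t mask [152.9, 456.4] 174 145 159 447 464 0.73
t mask [171.7, 457.3] 144 167 178 451 467 0.57
t mask [189.0, 441.7] 85 185 192 436 448 0.52
t lip [[0.581, 0.151], [0.603, -0.042], [0.459, -0.057], [0.439, 0.135]]
t jamb [[0.633, -0.189], [0.638, -0.225], [0.467, -0.247], [0.462, -0.21]]
t door [[0.587, 0.154], [0.612, -0.044], [0.459, -0.062], [0.435, 0.135]]
```

Emit:
carry_out(targets=[{"dz": -10,"fingers": -1}])

```text
invalid input at $.targets[0]: expected keys dx, dy, dz, wx, wy, wz, fingers
```

Emit:
carry_out(targets=[{"dx": -397,"dy": -316,"dz": -10,"wx": 0,"wy": 0,"wz": 0,"fingers": -1},{"dx": -397,"dy": -316,"dz": -10,"wx": 0,"wy": 0,"wz": 0,"fingers": -1},{"dx": -397,"dy": -316,"dz": -10,"wx": 0,"wy": 0,"wz": 0,"fingers": -1},{"dx": -397,"dy": -316,"dz": -10,"wx": 0,"wy": 0,"wz": 0,"fingers": -1},{"dx": -397,"dy": -316,"dz": -10,"wx": 0,"wy": 0,"wz": 0,"fingers": -1},{"dx": -397,"dy": -316,"dz": -10,"wx": 0,"wy": 0,"wz": 0,"fingers": -1},{"dx": -397,"dy": -316,"dz": -10,"wx": 0,"wy": 0,"wz": 0,"fingers": -1},{"dx": -397,"dy": -316,"dz": -10,"wx": 0,"wy": 0,"wz": 0,"fingers": -1},{"dx": -397,"dy": -316,"dz": -10,"wx": 0,"wy": 0,"wz": 0,"fingers": -1},{"dx": -397,"dy": -316,"dz": -10,"wx": 0,"wy": 0,"wz": 0,"fingers": -1}])

```text
clock: 3.43
eef_pos: [0.4341, 0.2264, 0.2254]
tcp_rot: [3.141, 0.001, 2.784]
contact_force: [1.1, 0.9, -0.0]
gripper_width: 0.998
```

Emit:
carry_out(targets=[{"dx": -315,"dy": -519,"dz": 0,"wx": 0,"wy": 0,"wz": 0,"fingers": -1},{"dx": -315,"dy": -519,"dz": 0,"wx": 0,"wy": 0,"wz": 0,"fingers": -1},{"dx": -315,"dy": -519,"dz": 0,"wx": 0,"wy": 0,"wz": 0,"fingers": -1},{"dx": -315,"dy": -519,"dz": 0,"wx": 0,"wy": 0,"wz": 0,"fingers": -1},{"dx": -315,"dy": -519,"dz": 0,"wx": 0,"wy": 0,"wz": 0,"fingers": -1},{"dx": -315,"dy": -519,"dz": 0,"wx": 0,"wy": 0,"wz": 0,"fingers": -1},{"dx": -315,"dy": -519,"dz": 0,"wx": 0,"wy": 0,"wz": 0,"fingers": -1},{"dx": -315,"dy": -519,"dz": 0,"wx": 0,"wy": 0,"wz": 0,"fingers": -1},{"dx": -315,"dy": -519,"dz": 0,"wx": 0,"wy": 0,"wz": 0,"fingers": -1},{"dx": -315,"dy": -519,"dz": 0,"wx": 0,"wy": 0,"wz": 0,"fingers": -1}])

```text
clock: 4.27
eef_pos: [0.5112, -0.1832, 0.2253]
tcp_rot: [3.142, 0.001, 2.784]
contact_force: [0.4, 0.2, -0.0]
gripper_width: 0.997
```

```bash
cat > d.py <<'E'
import sys
from h import *
# world target -> tool shift in mm
s=observe();print({k:np.round(s[k],4).tolist() for k in('clock','eef_pos','tcp_rot','contact_force','gripper_width')})
for a in sys.argv[1:]:
    x=np.array([float(v) for v in a.split(',')]); print(a,'tool mm',(Rtool(s).T@(x-s['eef_pos'])*1000).round(1))
E
python3 d.py .5475,-.370,.20
```

```text
{'clock': 4.2667, 'eef_pos': [0.5112, -0.1832, 0.2253], 'tcp_rot': [3.1415, 0.0007, 2.7839], 'contact_force': [0.3841, 0.1931, -0.0358], 'gripper_width': 0.9973}
.5475,-.370,.20 tool mm [ -99.4 -162.3   25.4]
```

Emit:
carry_out(targets=[{"dx": -99,"dy": -162,"dz": 15,"wx": 0,"wy": 0,"wz": 0,"fingers": -1},{"dx": -99,"dy": -162,"dz": 15,"wx": 0,"wy": 0,"wz": 0,"fingers": -1},{"dx": -99,"dy": -162,"dz": 15,"wx": 0,"wy": 0,"wz": 0,"fingers": -1},{"dx": -99,"dy": -162,"dz": 15,"wx": 0,"wy": 0,"wz": 0,"fingers": -1},{"dx": -99,"dy": -162,"dz": 15,"wx": 0,"wy": 0,"wz": 0,"fingers": -1},{"dx": -99,"dy": -162,"dz": 15,"wx": 0,"wy": 0,"wz": 0,"fingers": -1},{"dx": -99,"dy": -162,"dz": 15,"wx": 0,"wy": 0,"wz": 0,"fingers": -1}])

```text
clock: 4.85
eef_pos: [0.5464, -0.369, 0.209]
tcp_rot: [-3.142, -0.001, 2.781]
contact_force: [0.2, 0.5, 0.1]
gripper_width: 1.002
```

```bash
cat > e.py <<'E'
from h import *
s=observe();print(s['clock'],s['eef_pos'])
p=cam('wrist'); save(p,'w1.png')
for m in mark_of(p,'glue_center'): print(np.round(m['point']),round(m['conf'],2),atz(p,m['point'],.039).round(4))
print('tcp px',proj(p,s['eef_pos']).round(),'cand px',proj(p,(.5475,-.370,.039)).round())
E
python3 e.py; python3 d.py .5475,-.370,.055
```

```text
4.85 [ 0.54638995 -0.36895275  0.20903548]
[108. 352.] 0.68 [ 0.5025 -0.3234  0.039 ]
[227. 350.] 0.63 [ 0.6106 -0.3634  0.039 ]
[174. 322.] 0.55 [ 0.5499 -0.3699  0.039 ]
tcp px [253. 322.] cand px [172. 321.]
{'clock': 4.95, 'eef_pos': [0.5474, -0.366, 0.2099], 'tcp_rot': [3.1404, -0.0005, 2.785], 'contact_force': [0.2864, 0.6711, -0.3514], 'gripper_width': 0.9981}
.5475,-.370,.055 tool mm [ -1.6  -3.8 154.9]
```

View pics/w1.png

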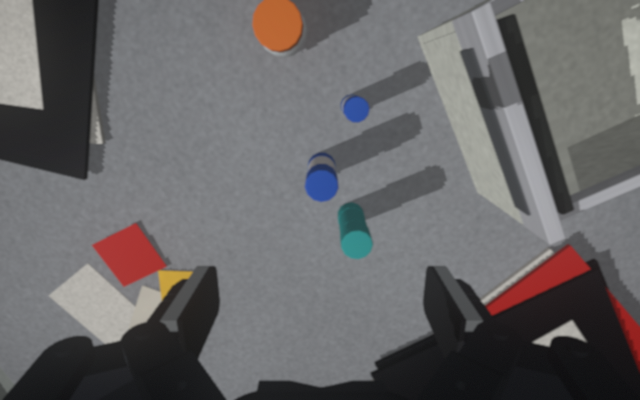

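The wrist view shows the target, the large blue stick, at about (180,322), centred between the jaws at col 322. The small stick is at (108,355), the turquoise one at (235,355) and the jar at (25,278), all clear of the finger paths. I'll go down in two stages.

Emit:
carry_out(targets=[{"dx": -2,"dy": -2,"dz": 40,"wx": 0,"wy": 0,"wz": 0,"fingers": -1},{"dx": -2,"dy": -2,"dz": 70,"wx": 0,"wy": 0,"wz": 0,"fingers": -1},{"dx": -2,"dy": -2,"dz": 70,"wx": 0,"wy": 0,"wz": 0,"fingers": -1},{"dx": -2,"dy": -2,"dz": 70,"wx": 0,"wy": 0,"wz": 0,"fingers": -1}])

```text
clock: 5.28
eef_pos: [0.548, -0.3678, 0.1396]
tcp_rot: [3.14, -0.003, 2.786]
contact_force: [0.1, -0.2, 1.0]
gripper_width: 1.001
```

```bash
sed -i "s/w1.png/w2.png/" e.py; python3 e.py; python3 d.py .5485,-.3695,.055;python3 d.py .5485,-.3695,.055
```

```text
5.2833 [ 0.54801315 -0.36784558  0.1395963 ]
[113. 361.] 0.95 [ 0.5026 -0.321   0.039 ]
[196. 318.] 0.64 [ 0.5501 -0.3715  0.039 ]
[259. 357.] 0.55 [ 0.6108 -0.3605  0.039 ]
tcp px [253. 322.] cand px [193. 318.]
{'clock': 5.3833, 'eef_pos': [0.5495, -0.3697, 0.1424], 'tcp_rot': [-3.1413, 0.0028, 2.7851], 'contact_force': [-0.2163, -0.2366, 0.7257], 'gripper_width': 1.0015}
.5485,-.3695,.055 tool mm [ 1.3 -0.1 87.4]
{'clock': 5.3833, 'eef_pos': [0.5495, -0.3697, 0.1424], 'tcp_rot': [-3.1413, 0.0028, 2.7851], 'contact_force': [-0.2163, -0.2366, 0.7257], 'gripper_width': 1.0015}
.5485,-.3695,.055 tool mm [ 1.3 -0.1 87.4]
```

Emit:
carry_out(targets=[{"dx": 0,"dy": -1,"dz": 40,"wx": 0,"wy": 0,"wz": 0,"fingers": -1},{"dx": 0,"dy": -1,"dz": 75,"wx": 0,"wy": 0,"wz": 0,"fingers": -1},{"dx": 0,"dy": -1,"dz": 90,"wx": 0,"wy": 0,"wz": 0,"fingers": -1},{"dx": 0,"dy": -1,"dz": 90,"wx": 0,"wy": 0,"wz": 0,"fingers": -1},{"dx": 0,"dy": -1,"dz": 90,"wx": 0,"wy": 0,"wz": 0,"fingers": 1},{"dx": 0,"dy": -1,"dz": 90,"wx": 0,"wy": 0,"wz": 0,"fingers": 1},{"dx": 0,"dy": -1,"dz": 90,"wx": 0,"wy": 0,"wz": 0,"fingers": 1},{"dx": 0,"dy": -1,"dz": 90,"wx": 0,"wy": 0,"wz": 0,"fingers": 1},{"dx": 0,"dy": -1,"dz": 90,"wx": 0,"wy": 0,"wz": 0,"fingers": 1},{"dx": 0,"dy": -1,"dz": 90,"wx": 0,"wy": 0,"wz": 0,"fingers": 1}])

```text
clock: 6.22
eef_pos: [0.549, -0.3715, 0.0519]
tcp_rot: [-3.141, 0.003, 2.784]
contact_force: [-0.6, 0.4, 5.8]
gripper_width: 0.307
```

Emit:
carry_out(targets=[{"dx": 0,"dy": 0,"dz": 0,"wx": 0,"wy": 0,"wz": 0,"fingers": 1},{"dx": 0,"dy": 0,"dz": 0,"wx": 0,"wy": 0,"wz": 0,"fingers": 1},{"dx": 0,"dy": 0,"dz": 0,"wx": 0,"wy": 0,"wz": 0,"fingers": 1},{"dx": 0,"dy": 0,"dz": 0,"wx": 0,"wy": 0,"wz": 0,"fingers": 1}])

```text
clock: 6.55
eef_pos: [0.5491, -0.3716, 0.0519]
tcp_rot: [-3.141, 0.003, 2.784]
contact_force: [0.0, 1.4, 6.4]
gripper_width: 0.307
```

Emit:
carry_out(targets=[{"dx": 0,"dy": 0,"dz": -20,"wx": 0,"wy": 0,"wz": 0,"fingers": 1},{"dx": 0,"dy": 0,"dz": -55,"wx": 0,"wy": 0,"wz": 0,"fingers": 1},{"dx": 0,"dy": 0,"dz": -90,"wx": 0,"wy": 0,"wz": 0,"fingers": 1},{"dx": 0,"dy": 0,"dz": -125,"wx": 0,"wy": 0,"wz": 0,"fingers": 1},{"dx": 0,"dy": 0,"dz": -160,"wx": 0,"wy": 0,"wz": 0,"fingers": 1},{"dx": 0,"dy": 0,"dz": -175,"wx": 0,"wy": 0,"wz": 0,"fingers": 1},{"dx": 0,"dy": 0,"dz": -175,"wx": 0,"wy": 0,"wz": 0,"fingers": 1},{"dx": 0,"dy": 0,"dz": -175,"wx": 0,"wy": 0,"wz": 0,"fingers": 1}])

```text
clock: 7.22
eef_pos: [0.5482, -0.3713, 0.2264]
tcp_rot: [-3.141, 0.003, 2.784]
contact_force: [-0.6, -0.4, -0.9]
gripper_width: 0.308
```

```bash
python3 - <<'E'
from h import *
for n in('wrist','scene'):
    p=cam(n); save(p,n[0]+'3.png')
a=cv2.imread('pics/w3.png');b=cv2.imread('pics/s3.png')[60:300,80:464]
cv2.imwrite('pics/c3.png',cv2.vconcat([cv2.resize(a,(480,300)),cv2.resize(b,(480,300))]))
E
python3 d.py .5465,-.119,.23
```

```text
{'clock': 7.3167, 'eef_pos': [0.5473, -0.3706, 0.2239], 'tcp_rot': [3.1411, -0.0019, 2.7838], 'contact_force': [0.1505, -0.4081, -0.5782], 'gripper_width': 0.3065}
.5465,-.119,.23 tool mm [ 88.8 235.4  -5.8]
```

View pics/c3.png

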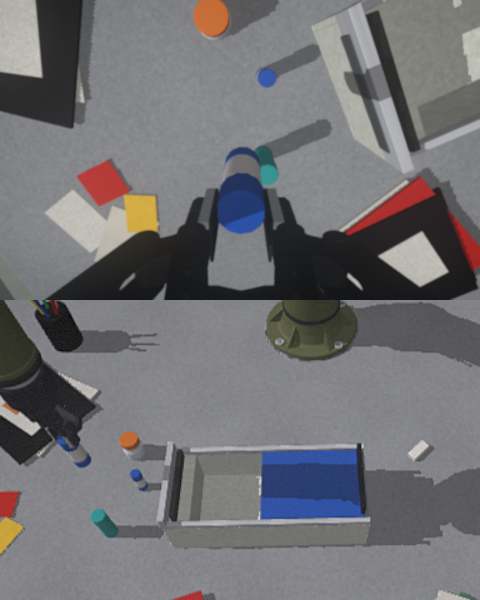

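The stick is held upright between the pads (wrist composite at about (200,242)) and the jar, small stick and turquoise stick are unmoved. Next I carry it over the bay, turning the jaws to the case's x axis.

Emit:
carry_out(targets=[{"dx": 9,"dy": 24,"dz": -10,"wx": 0,"wy": 0,"wz": 6.5,"fingers": 1},{"dx": 27,"dy": 71,"dz": -10,"wx": 0,"wy": 0,"wz": 13,"fingers": 1},{"dx": 40,"dy": 106,"dz": -10,"wx": 0,"wy": 0,"wz": 20,"fingers": 1},{"dx": 53,"dy": 141,"dz": -10,"wx": 0,"wy": 0,"wz": 27,"fingers": 1},{"dx": 66,"dy": 176,"dz": -10,"wx": 0,"wy": 0,"wz": 34,"fingers": 1},{"dx": 79,"dy": 209,"dz": -10,"wx": 0,"wy": 0,"wz": 41,"fingers": 1},{"dx": 89,"dy": 235,"dz": -10,"wx": 0,"wy": 0,"wz": 48,"fingers": 1},{"dx": 89,"dy": 235,"dz": -10,"wx": 0,"wy": 0,"wz": 55,"fingers": 1},{"dx": 89,"dy": 235,"dz": -10,"wx": 0,"wy": 0,"wz": 62,"fingers": 1},{"dx": 89,"dy": 235,"dz": -10,"wx": 0,"wy": 0,"wz": 62.5,"fingers": 1}])

```text
clock: 8.15
eef_pos: [0.5461, -0.1187, 0.2335]
tcp_rot: [-3.139, -0.0, 1.689]
contact_force: [-1.0, -1.1, -0.4]
gripper_width: 0.304
```

Emit:
carry_out(targets=[{"dx": 0,"dy": 0,"dz": 0,"wx": 0,"wy": 0,"wz": 0,"fingers": 1},{"dx": 0,"dy": 0,"dz": 0,"wx": 0,"wy": 0,"wz": 0,"fingers": 1},{"dx": 0,"dy": 0,"dz": 0,"wx": 0,"wy": 0,"wz": 0,"fingers": 1}])

```text
clock: 8.4
eef_pos: [0.5465, -0.1202, 0.2345]
tcp_rot: [-3.141, -0.0, 1.695]
contact_force: [-0.3, -0.8, 0.4]
gripper_width: 0.309
```

```bash
python3 - <<'E'
from h import *
p=cam('wrist'); save(p,'w4.png')
T=cam('top')
import itertools
for n,z in(('bay',.006),('lip',.12),('door',.096)):
    for q in(p,T):
        for m in mark_of(q,n)[:2]: print(n,np.round(m['point']),round(m['conf'],2),atz(q,m['point'],z).round(4))
E
python3 d.py .5465,-.119,.058; python3 -c "
import cv2
a=cv2.imread('pics/w4.png');cv2.imwrite('pics/w4s.png',a)"
```

```text
bay [144. 313.] 0.87 [ 0.536 -0.107  0.006]
bay [181. 367.] 0.59 [ 0.5311 -0.1029  0.006 ]
lip [244. 322.] 0.24 [ 0.5536 -0.1698  0.12  ]
lip [183. 286.] 0.83 [0.5151 0.1295 0.12  ]
door [179. 319.] 0.91 [0.5286 0.0413 0.096 ]
door [184. 191.] 0.59 [0.5154 0.3937 0.096 ]
{'clock': 8.8, 'eef_pos': [0.5468, -0.1199, 0.235], 'tcp_rot': [3.1416, 0.0, 1.693], 'contact_force': [-0.1232, -0.0665, -0.7631], 'gripper_width': 0.3074}
.5465,-.119,.058 tool mm [  0.9  -0.2 177. ]
```

View pics/w4.png

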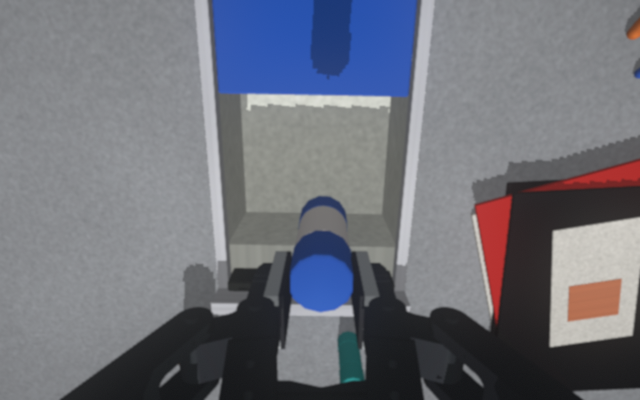

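```bash
python3 - <<'E'
from h import *
p=cam('wrist')
for n,rc,z in(('floorL',(213,245),.006),('floorR',(213,391),.006),('walltopL',(247,230),.093),('walltopR',(247,396),.093),('doorL',(95,217),.104),('doorR',(97,410),.104),('railL',(200,217),.106),('railR',(200,411),.106),('jambL',(312,212),.129),('jambR',(316,409),.129),('sealL',(270,232),.1)): print(n,atz(p,rc,z).round(4))
c,s=np.cos(np.radians(7)),np.sin(np.radians(7))
for n,dy,dx in(('floor-y',-.08,0),('bay',0,0)):
    X=np.array([.543,-.102,.006])+[c*dx-s*dy,s*dx+c*dy,0]; print(n,X,proj(p,X))
print('target px',proj(p,(.5465,-.119,.006)))
E
```

```text
floorL [ 0.4675 -0.1958  0.006 ]
floorR [ 0.635  -0.1752  0.006 ]
walltopL [ 0.4712 -0.1961  0.093 ]
walltopR [ 0.6237 -0.1774  0.093 ]
doorL [ 0.4581 -0.061   0.104 ]
doorR [ 0.6072 -0.0442  0.104 ]
railL [ 0.4613 -0.1467  0.106 ]
railR [ 0.6243 -0.1267  0.106 ]
jambL [ 0.4663 -0.2418  0.129 ]
jambR [ 0.637  -0.2249  0.129 ]
sealL [ 0.4756 -0.2157  0.1   ]
floor-y [ 0.55274955 -0.18140369  0.006     ] [209.85534116 319.68796504]
bay [ 0.543 -0.102  0.006] [140.42763454 319.60036057]
target px [156.19467503 320.8979057 ]
```

Geometry checks out: the bay's -y wall is at y of about -0.186 and the door edge at about -0.053, so the spot at y = -0.119 is midway. I'll lower to just above the floor, then feel for it.

Emit:
carry_out(targets=[{"dx": 0,"dy": -4,"dz": 40,"wx": 0,"wy": 0,"wz": 0,"fingers": 1},{"dx": 0,"dy": -4,"dz": 80,"wx": 0,"wy": 0,"wz": 0,"fingers": 1},{"dx": 0,"dy": -4,"dz": 115,"wx": 0,"wy": 0,"wz": 0,"fingers": 1},{"dx": 0,"dy": -4,"dz": 145,"wx": 0,"wy": 0,"wz": 0,"fingers": 1},{"dx": 0,"dy": -4,"dz": 163,"wx": 0,"wy": 0,"wz": 0,"fingers": 1},{"dx": 0,"dy": -4,"dz": 170,"wx": 0,"wy": 0,"wz": 0,"fingers": 1},{"dx": 0,"dy": -4,"dz": 170,"wx": 0,"wy": 0,"wz": 0,"fingers": 1},{"dx": 0,"dy": -4,"dz": 170,"wx": 0,"wy": 0,"wz": 0,"fingers": 1}])

```text
clock: 9.52
eef_pos: [0.5434, -0.1205, 0.0656]
tcp_rot: [3.141, 0.0, 1.693]
contact_force: [0.3, 0.0, -0.1]
gripper_width: 0.307
```

Emit:
carry_out(targets=[{"dx": 0,"dy": 0,"dz": 2,"wx": 0,"wy": 0,"wz": 0,"fingers": 1},{"dx": 0,"dy": 0,"dz": 3,"wx": 0,"wy": 0,"wz": 0,"fingers": 1},{"dx": 0,"dy": 0,"dz": 3,"wx": 0,"wy": 0,"wz": 0,"fingers": 1}])

```text
clock: 9.77
eef_pos: [0.5435, -0.1203, 0.063]
tcp_rot: [3.14, 0.0, 1.693]
contact_force: [0.1, 1.2, -0.9]
gripper_width: 0.306
```

Emit:
carry_out(targets=[{"dx": 0,"dy": 0,"dz": 2,"wx": 0,"wy": 0,"wz": 0,"fingers": 1},{"dx": 0,"dy": 0,"dz": 3,"wx": 0,"wy": 0,"wz": 0,"fingers": 1},{"dx": 0,"dy": 0,"dz": 3,"wx": 0,"wy": 0,"wz": 0,"fingers": 1}])

```text
clock: 10.02
eef_pos: [0.5428, -0.1202, 0.059]
tcp_rot: [3.142, 0.0, 1.693]
contact_force: [-0.3, 0.4, -0.2]
gripper_width: 0.309
```

Emit:
carry_out(targets=[{"dx": 0,"dy": 0,"dz": 1,"wx": 0,"wy": 0,"wz": 0,"fingers": 1},{"dx": 0,"dy": 0,"dz": 1,"wx": 0,"wy": 0,"wz": 0,"fingers": 1},{"dx": 0,"dy": 0,"dz": 1,"wx": 0,"wy": 0,"wz": 0,"fingers": 1}])

```text
clock: 10.27
eef_pos: [0.5429, -0.1203, 0.058]
tcp_rot: [3.142, 0.0, 1.693]
contact_force: [-0.6, -0.4, -0.6]
gripper_width: 0.308
```

Emit:
carry_out(targets=[{"dx": 0,"dy": 0,"dz": 1,"wx": 0,"wy": 0,"wz": 0,"fingers": 1},{"dx": 0,"dy": 0,"dz": 1,"wx": 0,"wy": 0,"wz": 0,"fingers": 1},{"dx": 0,"dy": 0,"dz": 1,"wx": 0,"wy": 0,"wz": 0,"fingers": 1}])

```text
clock: 10.52
eef_pos: [0.5433, -0.1204, 0.0578]
tcp_rot: [3.14, 0.0, 1.693]
contact_force: [-0.9, 0.9, 8.3]
gripper_width: 0.307
```

Emit:
carry_out(targets=[{"dx": 0,"dy": 0,"dz": 1,"wx": 0,"wy": 0,"wz": 0,"fingers": 1},{"dx": 0,"dy": 0,"dz": 1,"wx": 0,"wy": 0,"wz": 0,"fingers": 1},{"dx": 0,"dy": 0,"dz": 1,"wx": 0,"wy": 0,"wz": 0,"fingers": 1}])

```text
clock: 10.77
eef_pos: [0.5436, -0.1205, 0.0577]
tcp_rot: [3.139, 0.0, 1.693]
contact_force: [-3.6, 0.3, 16.2]
gripper_width: 0.307
```

Floor contact (16 N). I'll ease off and open part way.

Emit:
carry_out(targets=[{"dx": 0,"dy": 0,"dz": -1.5,"wx": 0,"wy": 0,"wz": 0,"fingers": 1},{"dx": 0,"dy": 0,"dz": -1.5,"wx": 0,"wy": 0,"wz": 0,"fingers": 0.2},{"dx": 0,"dy": 0,"dz": -1.5,"wx": 0,"wy": 0,"wz": 0,"fingers": 0},{"dx": 0,"dy": 0,"dz": -1.5,"wx": 0,"wy": 0,"wz": 0,"fingers": -0.3},{"dx": 0,"dy": 0,"dz": -1.5,"wx": 0,"wy": 0,"wz": 0,"fingers": -0.3},{"dx": 0,"dy": 0,"dz": -1.5,"wx": 0,"wy": 0,"wz": 0,"fingers": -0.3},{"dx": 0,"dy": 0,"dz": -1.5,"wx": 0,"wy": 0,"wz": 0,"fingers": -0.3}])

```text
clock: 11.35
eef_pos: [0.5428, -0.1202, 0.0573]
tcp_rot: [-3.141, -0.0, 1.693]
contact_force: [0.2, -1.2, 0.7]
gripper_width: 0.656
```

Emit:
carry_out(targets=[{"dx": 0,"dy": 0,"dz": -15,"wx": 0,"wy": 0,"wz": 0,"fingers": -0.3},{"dx": 0,"dy": 0,"dz": -40,"wx": 0,"wy": 0,"wz": 0,"fingers": -0.3},{"dx": 0,"dy": 0,"dz": -75,"wx": 0,"wy": 0,"wz": 0,"fingers": -0.3},{"dx": 0,"dy": 0,"dz": -110,"wx": 0,"wy": 0,"wz": 0,"fingers": -0.3},{"dx": 0,"dy": 0,"dz": -145,"wx": 0,"wy": 0,"wz": 0,"fingers": -0.3},{"dx": 0,"dy": 0,"dz": -155,"wx": 0,"wy": 0,"wz": 0,"fingers": -0.3},{"dx": 0,"dy": 0,"dz": -155,"wx": 0,"wy": 0,"wz": 0,"fingers": 1},{"dx": 0,"dy": 0,"dz": -155,"wx": 0,"wy": 0,"wz": 0,"fingers": 1}])

```text
clock: 12.02
eef_pos: [0.5429, -0.1201, 0.2125]
tcp_rot: [3.141, 0.0, 1.693]
contact_force: [0.9, 0.4, -1.3]
gripper_width: 0.376
```

```bash
python3 - <<'E'
from h import *
p=cam('wrist'); save(p,'w5.png')
S=cam('scene')
print([(m['conf'],m['point'],atz(S,m['point'],.12).round(4)) for m in mark_of(S,'lip')[:1]])
save(S,'s5.png')
a=cv2.imread('pics/w5.png');b=cv2.imread('pics/s5.png')[130:290,180:436]
cv2.imwrite('pics/c5.png',cv2.vconcat([cv2.resize(a,(480,300)),cv2.resize(b,(480,300))]))
E
python3 d.py .510,.19,.22
```

```text
[(0.78, [199.3, 371.0], array([0.5055, 0.1441, 0.12  ]))]
{'clock': 12.1667, 'eef_pos': [0.542, -0.1199, 0.2108], 'tcp_rot': [-3.1387, -0.0009, 1.6931], 'contact_force': [0.2908, -0.0873, -0.0275], 'gripper_width': 0.1119}
.510,.19,.22 tool mm [311.5   6.   -8.9]
```

View pics/c5.png

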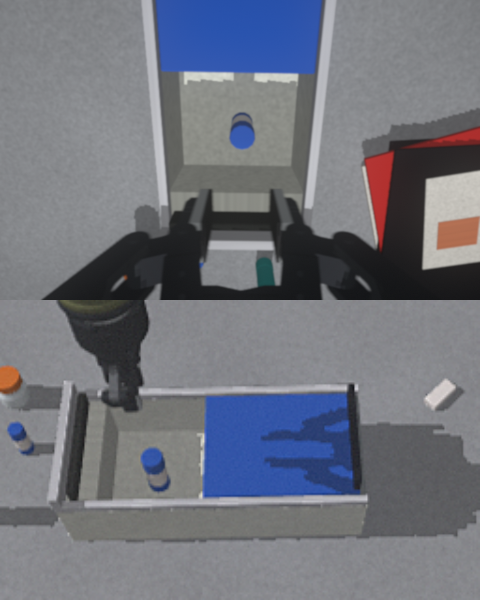

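The glue stick stands upright in the bay (wrist composite (130,242), scene composite (470,155)). Next I move behind the lip with the fingers shut.

Emit:
carry_out(targets=[{"dx": 40,"dy": 0,"dz": -5,"wx": 0,"wy": 0,"wz": 0,"fingers": 1},{"dx": 80,"dy": 0,"dz": -5,"wx": 0,"wy": 0,"wz": 0,"fingers": 1},{"dx": 120,"dy": 0,"dz": -5,"wx": 0,"wy": 0,"wz": 0,"fingers": 1},{"dx": 160,"dy": 0,"dz": -5,"wx": 0,"wy": 0,"wz": 0,"fingers": 1},{"dx": 200,"dy": 0,"dz": -5,"wx": 0,"wy": 0,"wz": 0,"fingers": 1},{"dx": 240,"dy": 0,"dz": -5,"wx": 0,"wy": 0,"wz": 0,"fingers": 1},{"dx": 280,"dy": 0,"dz": -5,"wx": 0,"wy": 0,"wz": 0,"fingers": 1},{"dx": 306,"dy": 0,"dz": -5,"wx": 0,"wy": 0,"wz": 0,"fingers": 1},{"dx": 306,"dy": 0,"dz": -5,"wx": 0,"wy": 0,"wz": 0,"fingers": 1},{"dx": 306,"dy": 0,"dz": -5,"wx": 0,"wy": 0,"wz": 0,"fingers": 1}])

```text
clock: 13.0
eef_pos: [0.5045, 0.1851, 0.2159]
tcp_rot: [-3.139, 0.001, 1.697]
contact_force: [-0.0, 0.7, -0.1]
gripper_width: -0.004
```

```bash
python3 - <<'E'
from h import *
p=cam('wrist'); save(p,'w6.png')
s=observe();print(s['eef_pos'],s['gripper_width'],proj(p,s['eef_pos']))
print([(m['conf'],m['point'],atz(p,m['point'],.12).round(4)) for m in mark_of(p,'lip')[:2]])
E
python3 d.py .504,.185,.130
```

```text
[0.50504137 0.18315681 0.21623033] 0.00030461903188422985 [256.61494647 321.71205294]
[(0.58, [246.1, 321.5], array([0.51  , 0.1423, 0.12  ]))]
{'clock': 13.1, 'eef_pos': [0.5054, 0.1821, 0.2165], 'tcp_rot': [-3.1398, 0.0015, 1.6918], 'contact_force': [-0.1712, -0.8328, 0.31], 'gripper_width': -0.0017}
.504,.185,.130 tool mm [ 3.2 -0.9 86.5]
```

View pics/w6.png

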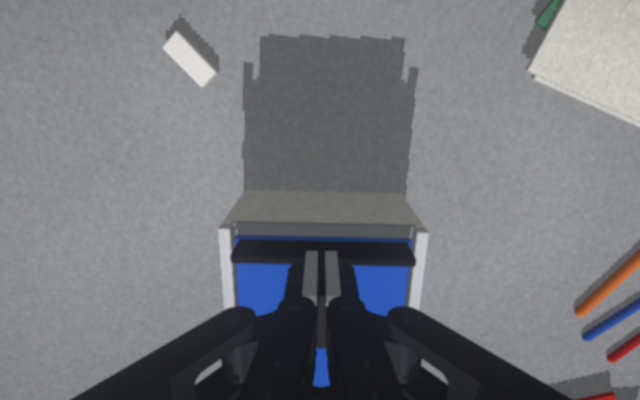

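The lip is at wrist rows 240 to 262, cols 232 to 414, world y about 0.142. The shut fingers are centred on it at col 322 and about 40 mm behind it, so I'll descend.

Emit:
carry_out(targets=[{"dx": 2,"dy": 0,"dz": 40,"wx": 0,"wy": 0,"wz": 0,"fingers": 1},{"dx": 2,"dy": 0,"dz": 72,"wx": 0,"wy": 0,"wz": 0,"fingers": 1},{"dx": 2,"dy": 0,"dz": 87,"wx": 0,"wy": 0,"wz": 0,"fingers": 1},{"dx": 2,"dy": 0,"dz": 87,"wx": 0,"wy": 0,"wz": 0,"fingers": 1},{"dx": 2,"dy": 0,"dz": 87,"wx": 0,"wy": 0,"wz": 0,"fingers": 1}])

```text
clock: 13.52
eef_pos: [0.5054, 0.1836, 0.1301]
tcp_rot: [-3.14, 0.001, 1.69]
contact_force: [0.1, -0.1, 1.0]
gripper_width: -0.004
```

Emit:
carry_out(targets=[{"dx": -5,"dy": 0,"dz": 0,"wx": 0,"wy": 0,"wz": 0,"fingers": 1},{"dx": -10,"dy": 0,"dz": 0,"wx": 0,"wy": 0,"wz": 0,"fingers": 1},{"dx": -15,"dy": 0,"dz": 0,"wx": 0,"wy": 0,"wz": 0,"fingers": 1},{"dx": -20,"dy": 0,"dz": 0,"wx": 0,"wy": 0,"wz": 0,"fingers": 1},{"dx": -25,"dy": 0,"dz": 0,"wx": 0,"wy": 0,"wz": 0,"fingers": 1},{"dx": -25,"dy": 0,"dz": 0,"wx": 0,"wy": 0,"wz": 0,"fingers": 1}])

```text
clock: 14.02
eef_pos: [0.5088, 0.159, 0.131]
tcp_rot: [3.141, 0.0, 1.691]
contact_force: [0.4, -0.6, -0.6]
gripper_width: 0.001
```

Emit:
carry_out(targets=[{"dx": -2,"dy": 0,"dz": 0,"wx": 0,"wy": 0,"wz": 0,"fingers": 1},{"dx": -4,"dy": 0,"dz": 0,"wx": 0,"wy": 0,"wz": 0,"fingers": 1},{"dx": -6,"dy": 0,"dz": 0,"wx": 0,"wy": 0,"wz": 0,"fingers": 1},{"dx": -8,"dy": 0,"dz": 0,"wx": 0,"wy": 0,"wz": 0,"fingers": 1},{"dx": -10,"dy": 0,"dz": 0,"wx": 0,"wy": 0,"wz": 0,"fingers": 1}])

```text
clock: 14.43
eef_pos: [0.5096, 0.1507, 0.1304]
tcp_rot: [-3.141, 0.0, 1.693]
contact_force: [0.5, 0.8, 0.1]
gripper_width: 0.003
```

Emit:
carry_out(targets=[{"dx": -3,"dy": 0,"dz": 0,"wx": 0,"wy": 0,"wz": 0,"fingers": 1},{"dx": -6,"dy": 0,"dz": 0,"wx": 0,"wy": 0,"wz": 0,"fingers": 1},{"dx": -9,"dy": 0,"dz": 0,"wx": 0,"wy": 0,"wz": 0,"fingers": 1},{"dx": -12,"dy": 0,"dz": 0,"wx": 0,"wy": 0,"wz": 0,"fingers": 1}])

```text
clock: 14.77
eef_pos: [0.5111, 0.1384, 0.1305]
tcp_rot: [-3.142, 0.0, 1.693]
contact_force: [-0.6, 0.5, -0.7]
gripper_width: 0.0
```

Emit:
carry_out(targets=[{"dx": -4,"dy": 0,"dz": 0,"wx": 0,"wy": 0,"wz": 0,"fingers": 1},{"dx": -10,"dy": 0,"dz": 0,"wx": 0,"wy": 0,"wz": 0,"fingers": 1},{"dx": -17,"dy": 0,"dz": 0,"wx": 0,"wy": 0,"wz": 0,"fingers": 1},{"dx": -24,"dy": 0,"dz": 0,"wx": 0,"wy": 0,"wz": 0,"fingers": 1},{"dx": -31,"dy": 0,"dz": 0,"wx": 0,"wy": 0,"wz": 0,"fingers": 1},{"dx": -38,"dy": 0,"dz": 0,"wx": 0,"wy": 0,"wz": 0,"fingers": 1},{"dx": -45,"dy": 0,"dz": 0,"wx": 0,"wy": 0,"wz": 0,"fingers": 1},{"dx": -50,"dy": 0,"dz": 0,"wx": 0,"wy": 0,"wz": 0,"fingers": 1},{"dx": -54,"dy": 0,"dz": 0,"wx": 0,"wy": 0,"wz": 0,"fingers": 1},{"dx": -57,"dy": 0,"dz": 0,"wx": 0,"wy": 0,"wz": 0,"fingers": 1}])

```text
clock: 15.6
eef_pos: [0.5181, 0.0817, 0.1305]
tcp_rot: [-3.142, 0.0, 1.693]
contact_force: [-0.4, -0.3, 0.4]
gripper_width: -0.002
```

The force stayed near zero, with no sign of the 4 N drag, so I'll check by camera.

```bash
python3 - <<'E'
from h import *
p=cam('scene'); save(p,'s7.png',(130,290,180,436),3); s=observe(); print(s['eef_pos'],s['contact_force'],proj(p,s['eef_pos']))
T=cam('top')
for q in(p,T): print([(m['conf'],atz(q,m['point'],.12).round(4)) for m in mark_of(q,'lip')[:2]])
E
```

```text
[0.51814242 0.08117907 0.13052443] [-0.58276018 -0.63816833  0.58930221] [199.85553832 344.34541168]
[(0.6, array([0.5088, 0.1406, 0.12  ])), (0.3, array([ 0.5886, -0.0125,  0.12  ]))]
[(0.71, array([0.3742, 0.2496, 0.12  ]))]
```

View pics/s7.png

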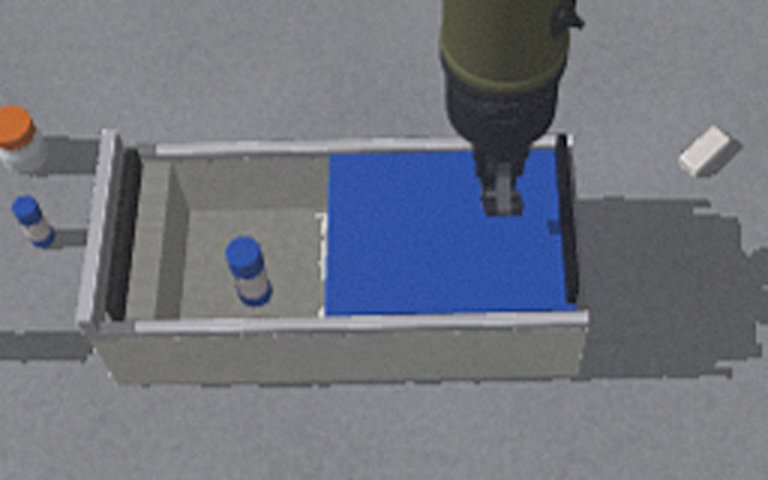

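```bash
python3 - <<'E'
from h import *
p=cam('scene'); s=observe(); e=s['eef_pos']; R=Rtool(s)
for z in(.150,.130,.111,.104):
    q=[]
    for dy in(-.0145,.0145):
        for dx in(-.011,.011):
            X=e+R@np.array([dx,dy,0]); X[2]=z; q.append(((proj(p,X)-[130,180])*3).round().tolist())
    print(z,q)
# lip expected top/bottom corners at trailing edge, crop px
c=np.array([.5095,.1415]);ux=np.array([.9925,.122]);uy=np.array([-.122,.9925])
for z in(.134,.104): print('lip',z,[((proj(p,[*(c+ux*a+uy*b),z])-[130,180])*3).round().tolist() for a in(-.07,.07) for b in(0,-.008)])
save(p,'s8.png',(165,240,310,390),9)
E
```

```text
0.15 [[181.0, 480.0], [180.0, 509.0], [214.0, 482.0], [213.0, 511.0]]
0.13 [[194.0, 480.0], [193.0, 508.0], [227.0, 482.0], [226.0, 510.0]]
0.111 [[206.0, 480.0], [205.0, 507.0], [238.0, 481.0], [237.0, 509.0]]
0.104 [[211.0, 479.0], [210.0, 507.0], [242.0, 481.0], [241.0, 509.0]]
lip 0.134 [[128.0, 563.0], [129.0, 553.0], [284.0, 579.0], [284.0, 569.0]]
lip 0.104 [[148.0, 561.0], [149.0, 551.0], [301.0, 576.0], [301.0, 566.0]]
```

View pics/s8.png

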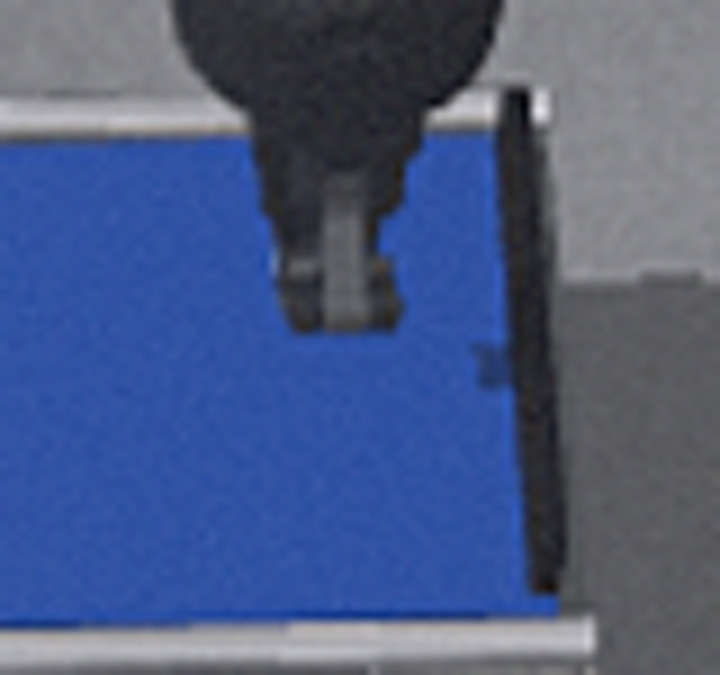

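The fingers passed over the lip, and the door hasn't moved (its leading edge is still at crop col 328). The shut fingertips show at crop row 215, which puts them 2 to 18 mm above the reported TCP height instead of 19 mm below it. I'll go back behind the lip and push about 27 mm lower.

Emit:
carry_out(targets=[{"dx": 0,"dy": 0,"dz": -30,"wx": 0,"wy": 0,"wz": 0,"fingers": 1},{"dx": 35,"dy": 0,"dz": -30,"wx": 0,"wy": 0,"wz": 0,"fingers": 1},{"dx": 70,"dy": 0,"dz": -30,"wx": 0,"wy": 0,"wz": 0,"fingers": 1},{"dx": 104,"dy": 0,"dz": -30,"wx": 0,"wy": 0,"wz": 0,"fingers": 1},{"dx": 104,"dy": 0,"dz": -30,"wx": 0,"wy": 0,"wz": 0,"fingers": 1},{"dx": 104,"dy": 0,"dz": -5,"wx": 0,"wy": 0,"wz": 0,"fingers": 1},{"dx": 104,"dy": 0,"dz": 15,"wx": 0,"wy": 0,"wz": 0,"fingers": 1},{"dx": 104,"dy": 0,"dz": 27,"wx": 0,"wy": 0,"wz": 0,"fingers": 1},{"dx": 104,"dy": 0,"dz": 27,"wx": 0,"wy": 0,"wz": 0,"fingers": 1}])

```text
clock: 16.6
eef_pos: [0.5036, 0.1854, 0.1011]
tcp_rot: [-3.137, 0.001, 1.694]
contact_force: [0.1, -0.1, 0.2]
gripper_width: -0.002
```

Emit:
carry_out(targets=[{"dx": -4,"dy": 0,"dz": 0,"wx": 0,"wy": 0,"wz": 0,"fingers": 1},{"dx": -8,"dy": 0,"dz": 0,"wx": 0,"wy": 0,"wz": 0,"fingers": 1},{"dx": -12,"dy": 0,"dz": 0,"wx": 0,"wy": 0,"wz": 0,"fingers": 1},{"dx": -16,"dy": 0,"dz": 0,"wx": 0,"wy": 0,"wz": 0,"fingers": 1},{"dx": -16,"dy": 0,"dz": 0,"wx": 0,"wy": 0,"wz": 0,"fingers": 1}])

```text
clock: 17.02
eef_pos: [0.5079, 0.1682, 0.1043]
tcp_rot: [3.14, 0.0, 1.691]
contact_force: [-0.1, 0.5, 0.0]
gripper_width: 0.0
```

Emit:
carry_out(targets=[{"dx": -2,"dy": 0,"dz": 0,"wx": 0,"wy": 0,"wz": 0,"fingers": 1},{"dx": -4,"dy": 0,"dz": 0,"wx": 0,"wy": 0,"wz": 0,"fingers": 1},{"dx": -6,"dy": 0,"dz": 0,"wx": 0,"wy": 0,"wz": 0,"fingers": 1}])

```text
clock: 17.27
eef_pos: [0.5081, 0.1636, 0.1036]
tcp_rot: [3.141, -0.0, 1.693]
contact_force: [-0.1, 0.7, 0.1]
gripper_width: 0.002
```

Emit:
carry_out(targets=[{"dx": -2,"dy": 0,"dz": 0,"wx": 0,"wy": 0,"wz": 0,"fingers": 1},{"dx": -4,"dy": 0,"dz": 0,"wx": 0,"wy": 0,"wz": 0,"fingers": 1},{"dx": -6,"dy": 0,"dz": 0,"wx": 0,"wy": 0,"wz": 0,"fingers": 1}])

```text
clock: 17.52
eef_pos: [0.5087, 0.1575, 0.1035]
tcp_rot: [-3.141, 0.0, 1.693]
contact_force: [0.6, 0.3, -0.6]
gripper_width: -0.001
```

Emit:
carry_out(targets=[{"dx": -2,"dy": 0,"dz": 0,"wx": 0,"wy": 0,"wz": 0,"fingers": 1},{"dx": -4,"dy": 0,"dz": 0,"wx": 0,"wy": 0,"wz": 0,"fingers": 1},{"dx": -6,"dy": 0,"dz": 0,"wx": 0,"wy": 0,"wz": 0,"fingers": 1}])

```text
clock: 17.77
eef_pos: [0.5094, 0.1523, 0.1035]
tcp_rot: [-3.142, -0.001, 1.693]
contact_force: [-1.1, 4.2, 0.5]
gripper_width: -0.002
```

Emit:
carry_out(targets=[{"dx": -2,"dy": 0,"dz": 0,"wx": 0,"wy": 0,"wz": 0,"fingers": 1},{"dx": -4,"dy": 0,"dz": 0,"wx": 0,"wy": 0,"wz": 0,"fingers": 1},{"dx": -6,"dy": 0,"dz": 0,"wx": 0,"wy": 0,"wz": 0,"fingers": 1}])

```text
clock: 18.02
eef_pos: [0.51, 0.1464, 0.1035]
tcp_rot: [-3.141, -0.001, 1.694]
contact_force: [-1.1, 4.0, -0.4]
gripper_width: -0.003
```

Contact with a steady 4 N drag at y of about 0.153, so the door is sliding. I'll push most of the way, then feel for the seal.

Emit:
carry_out(targets=[{"dx": -5,"dy": 0,"dz": 0,"wx": 0,"wy": 0,"wz": 0,"fingers": 1},{"dx": -10,"dy": 0,"dz": 0,"wx": 0,"wy": 0,"wz": 0,"fingers": 1},{"dx": -16,"dy": 0,"dz": 0,"wx": 0,"wy": 0,"wz": 0,"fingers": 1},{"dx": -22,"dy": 0,"dz": 0,"wx": 0,"wy": 0,"wz": 0,"fingers": 1},{"dx": -28,"dy": 0,"dz": 0,"wx": 0,"wy": 0,"wz": 0,"fingers": 1},{"dx": -34,"dy": 0,"dz": 0,"wx": 0,"wy": 0,"wz": 0,"fingers": 1},{"dx": -40,"dy": 0,"dz": 0,"wx": 0,"wy": 0,"wz": 0,"fingers": 1},{"dx": -46,"dy": 0,"dz": 0,"wx": 0,"wy": 0,"wz": 0,"fingers": 1},{"dx": -51,"dy": 0,"dz": 0,"wx": 0,"wy": 0,"wz": 0,"fingers": 1},{"dx": -55,"dy": 0,"dz": 0,"wx": 0,"wy": 0,"wz": 0,"fingers": 1}])

```text
clock: 18.85
eef_pos: [0.5163, 0.0902, 0.1034]
tcp_rot: [-3.14, 0.0, 1.692]
contact_force: [-2.9, 4.1, 0.8]
gripper_width: 0.004
```

Emit:
carry_out(targets=[{"dx": -5,"dy": 0,"dz": 0,"wx": 0,"wy": 0,"wz": 0,"fingers": 1},{"dx": -10,"dy": 0,"dz": 0,"wx": 0,"wy": 0,"wz": 0,"fingers": 1},{"dx": -16,"dy": 0,"dz": 0,"wx": 0,"wy": 0,"wz": 0,"fingers": 1},{"dx": -22,"dy": 0,"dz": 0,"wx": 0,"wy": 0,"wz": 0,"fingers": 1},{"dx": -28,"dy": 0,"dz": 0,"wx": 0,"wy": 0,"wz": 0,"fingers": 1},{"dx": -34,"dy": 0,"dz": 0,"wx": 0,"wy": 0,"wz": 0,"fingers": 1},{"dx": -40,"dy": 0,"dz": 0,"wx": 0,"wy": 0,"wz": 0,"fingers": 1},{"dx": -45,"dy": 0,"dz": 0,"wx": 0,"wy": 0,"wz": 0,"fingers": 1},{"dx": -49,"dy": 0,"dz": 0,"wx": 0,"wy": 0,"wz": 0,"fingers": 1},{"dx": -51,"dy": 0,"dz": 0,"wx": 0,"wy": 0,"wz": 0,"fingers": 1}])

```text
clock: 19.68
eef_pos: [0.5225, 0.0395, 0.1033]
tcp_rot: [-3.14, 0.0, 1.692]
contact_force: [-3.9, 3.8, 1.2]
gripper_width: 0.006
```

```bash
python3 - <<'E'
from h import *
p=cam('scene'); save(p,'s9.png',(130,290,180,436),3); s=observe(); print(s['clock'],s['eef_pos'],s['contact_force'])
for q in(p,cam('top')): print([(m['conf'],atz(q,m['point'],.12).round(4)) for m in mark_of(q,'lip')[:2]])
E
```

```text
19.7333 [0.52266124 0.03926764 0.10332096] [-1.8219008   1.3812673  -0.28747509]
[(0.7, array([0.5185, 0.0302, 0.12  ]))]
[(0.18, array([ 0.5274, -0.0632,  0.12  ]))]
```

View pics/s9.png

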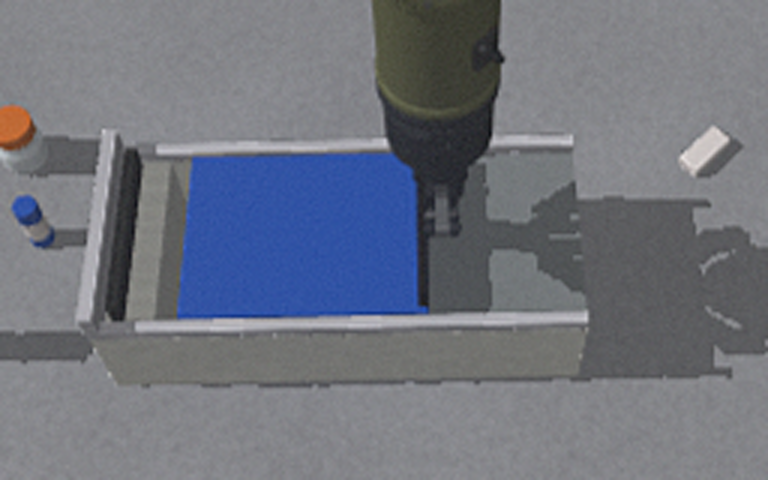

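Emit:
carry_out(targets=[{"dx": -2,"dy": -1,"dz": 0,"wx": 0,"wy": 0,"wz": 0,"fingers": 1},{"dx": -4,"dy": -2,"dz": 0,"wx": 0,"wy": 0,"wz": 0,"fingers": 1},{"dx": -6,"dy": -2,"dz": 0,"wx": 0,"wy": 0,"wz": 0,"fingers": 1},{"dx": -8,"dy": -2,"dz": 0,"wx": 0,"wy": 0,"wz": 0,"fingers": 1},{"dx": -9,"dy": -2,"dz": 0,"wx": 0,"wy": 0,"wz": 0,"fingers": 1}])

```text
clock: 20.3
eef_pos: [0.5232, 0.0319, 0.1038]
tcp_rot: [3.14, -0.0, 1.694]
contact_force: [1.8, 4.7, -1.3]
gripper_width: 0.0
```

Emit:
carry_out(targets=[{"dx": -2,"dy": 0,"dz": 0,"wx": 0,"wy": 0,"wz": 0,"fingers": 1},{"dx": -4,"dy": 0,"dz": 0,"wx": 0,"wy": 0,"wz": 0,"fingers": 1}])

```text
clock: 20.47
eef_pos: [0.5236, 0.028, 0.1037]
tcp_rot: [3.14, -0.0, 1.694]
contact_force: [3.1, 4.4, -1.2]
gripper_width: 0.0
```

Emit:
carry_out(targets=[{"dx": -1.5,"dy": 0,"dz": 0,"wx": 0,"wy": 0,"wz": 0,"fingers": 1},{"dx": -3,"dy": 0,"dz": 0,"wx": 0,"wy": 0,"wz": 0,"fingers": 1}])

```text
clock: 20.63
eef_pos: [0.524, 0.0249, 0.1038]
tcp_rot: [3.14, -0.0, 1.694]
contact_force: [2.6, 4.7, -0.9]
gripper_width: 0.002
```

Emit:
carry_out(targets=[{"dx": -1.3,"dy": 0.7,"dz": 0,"wx": 0,"wy": 0,"wz": 0,"fingers": 1},{"dx": -2.5,"dy": 1,"dz": 0,"wx": 0,"wy": 0,"wz": 0,"fingers": 1},{"dx": -2.5,"dy": 1,"dz": 0,"wx": 0,"wy": 0,"wz": 0,"fingers": 1}])

```text
clock: 20.88
eef_pos: [0.5243, 0.0219, 0.1036]
tcp_rot: [-3.141, 0.0, 1.693]
contact_force: [-0.3, 3.1, 2.7]
gripper_width: 0.0
```

Emit:
carry_out(targets=[{"dx": -1.3,"dy": 0,"dz": 0,"wx": 0,"wy": 0,"wz": 0,"fingers": 1},{"dx": -2.5,"dy": 0,"dz": 0,"wx": 0,"wy": 0,"wz": 0,"fingers": 1}])

```text
clock: 21.05
eef_pos: [0.5245, 0.0197, 0.1036]
tcp_rot: [-3.141, -0.0, 1.693]
contact_force: [-1.8, 4.3, 2.9]
gripper_width: 0.0
```

Emit:
carry_out(targets=[{"dx": -1.3,"dy": 0,"dz": 0,"wx": 0,"wy": 0,"wz": 0,"fingers": 1},{"dx": -2.5,"dy": 0,"dz": 0,"wx": 0,"wy": 0,"wz": 0,"fingers": 1}])

```text
clock: 21.22
eef_pos: [0.5248, 0.017, 0.1035]
tcp_rot: [-3.141, -0.0, 1.693]
contact_force: [-0.2, 4.5, 3.6]
gripper_width: -0.002
```

Emit:
carry_out(targets=[{"dx": -1.3,"dy": 0,"dz": 0,"wx": 0,"wy": 0,"wz": 0,"fingers": 1},{"dx": -2.5,"dy": 0,"dz": 0,"wx": 0,"wy": 0,"wz": 0,"fingers": 1}])

```text
clock: 21.38
eef_pos: [0.5251, 0.0144, 0.1035]
tcp_rot: [-3.141, -0.0, 1.693]
contact_force: [-0.9, 4.4, 3.1]
gripper_width: 0.0
```

Emit:
carry_out(targets=[{"dx": -1.3,"dy": 0,"dz": 0,"wx": 0,"wy": 0,"wz": 0,"fingers": 1},{"dx": -2.5,"dy": 0,"dz": 0,"wx": 0,"wy": 0,"wz": 0,"fingers": 1}])

```text
clock: 21.55
eef_pos: [0.5254, 0.012, 0.1034]
tcp_rot: [-3.141, -0.0, 1.693]
contact_force: [-1.7, 4.4, 2.2]
gripper_width: -0.001
```

Emit:
carry_out(targets=[{"dx": -1.3,"dy": 0,"dz": 0,"wx": 0,"wy": 0,"wz": 0,"fingers": 1},{"dx": -2.5,"dy": 0,"dz": 0,"wx": 0,"wy": 0,"wz": 0,"fingers": 1}])

```text
clock: 21.72
eef_pos: [0.5256, 0.0095, 0.1034]
tcp_rot: [-3.141, -0.0, 1.693]
contact_force: [-0.8, 4.9, 3.2]
gripper_width: 0.002
```

Emit:
carry_out(targets=[{"dx": -1.3,"dy": 0,"dz": 0,"wx": 0,"wy": 0,"wz": 0,"fingers": 1},{"dx": -2.5,"dy": 0,"dz": 0,"wx": 0,"wy": 0,"wz": 0,"fingers": 1}])

```text
clock: 21.88
eef_pos: [0.526, 0.007, 0.1034]
tcp_rot: [-3.141, 0.0, 1.693]
contact_force: [-2.8, 4.3, 3.1]
gripper_width: 0.0
```

Emit:
carry_out(targets=[{"dx": -1.3,"dy": 0,"dz": 0,"wx": 0,"wy": 0,"wz": 0,"fingers": 1},{"dx": -2.5,"dy": 0,"dz": 0,"wx": 0,"wy": 0,"wz": 0,"fingers": 1}])

```text
clock: 22.05
eef_pos: [0.5262, 0.0046, 0.1034]
tcp_rot: [-3.141, -0.0, 1.693]
contact_force: [-2.1, 2.9, 2.4]
gripper_width: 0.001
```

Emit:
carry_out(targets=[{"dx": -1.3,"dy": -0.3,"dz": 0,"wx": 0,"wy": 0,"wz": 0,"fingers": 1},{"dx": -2.5,"dy": -0.3,"dz": 0,"wx": 0,"wy": 0,"wz": 0,"fingers": 1}])

```text
clock: 22.22
eef_pos: [0.5265, 0.0021, 0.1034]
tcp_rot: [-3.141, 0.0, 1.693]
contact_force: [-1.6, 3.7, 2.9]
gripper_width: 0.001
```

Emit:
carry_out(targets=[{"dx": -1.3,"dy": -0.2,"dz": 0,"wx": 0,"wy": 0,"wz": 0,"fingers": 1},{"dx": -2.5,"dy": -0.2,"dz": 0,"wx": 0,"wy": 0,"wz": 0,"fingers": 1}])

```text
clock: 22.38
eef_pos: [0.5267, -0.0004, 0.1034]
tcp_rot: [3.141, 0.0, 1.693]
contact_force: [-0.6, 3.9, 0.9]
gripper_width: -0.001
```

Emit:
carry_out(targets=[{"dx": -1.3,"dy": 0,"dz": 0,"wx": 0,"wy": 0,"wz": 0,"fingers": 1},{"dx": -2,"dy": 0,"dz": 0,"wx": 0,"wy": 0,"wz": 0,"fingers": 1}])

```text
clock: 22.55
eef_pos: [0.5269, -0.0021, 0.1034]
tcp_rot: [3.142, -0.0, 1.693]
contact_force: [-1.4, 6.2, 1.9]
gripper_width: 0.001
```

Emit:
carry_out(targets=[{"dx": -0.5,"dy": 0,"dz": 0,"wx": 0,"wy": 0,"wz": 0,"fingers": 1},{"dx": -0.5,"dy": 0,"dz": 0,"wx": 0,"wy": 0,"wz": 0,"fingers": 1}])

```text
clock: 22.72
eef_pos: [0.5269, -0.0022, 0.1034]
tcp_rot: [-3.141, -0.001, 1.693]
contact_force: [-0.6, 6.2, -0.2]
gripper_width: -0.005
```

Emit:
carry_out(targets=[{"dx": -1,"dy": 0,"dz": 0,"wx": 0,"wy": 0,"wz": 0,"fingers": 1},{"dx": -1,"dy": 0,"dz": 0,"wx": 0,"wy": 0,"wz": 0,"fingers": 1}])

```text
clock: 22.88
eef_pos: [0.527, -0.0027, 0.1034]
tcp_rot: [-3.141, -0.001, 1.694]
contact_force: [-1.9, 6.3, 1.2]
gripper_width: 0.001
```

Emit:
carry_out(targets=[{"dx": -1,"dy": 0,"dz": 0,"wx": 0,"wy": 0,"wz": 0,"fingers": 1},{"dx": -1,"dy": 0,"dz": 0,"wx": 0,"wy": 0,"wz": 0,"fingers": 1}])

```text
clock: 23.05
eef_pos: [0.527, -0.003, 0.1035]
tcp_rot: [-3.141, -0.002, 1.694]
contact_force: [-0.9, 8.0, 1.3]
gripper_width: -0.001
```

Emit:
carry_out(targets=[{"dx": -1,"dy": 0,"dz": 0,"wx": 0,"wy": 0,"wz": 0,"fingers": 1},{"dx": -1.7,"dy": 0,"dz": 0,"wx": 0,"wy": 0,"wz": 0,"fingers": 1},{"dx": -1.7,"dy": 0,"dz": 0,"wx": 0,"wy": 0,"wz": 0,"fingers": 1}])

```text
clock: 23.3
eef_pos: [0.527, -0.0036, 0.1034]
tcp_rot: [-3.141, -0.003, 1.695]
contact_force: [-1.5, 11.3, 2.0]
gripper_width: 0.0
```

Emit:
carry_out(targets=[{"dx": -0.7,"dy": 0,"dz": 0,"wx": 0,"wy": 0,"wz": 0,"fingers": 1},{"dx": -1.2,"dy": 0,"dz": 0,"wx": 0,"wy": 0,"wz": 0,"fingers": 1},{"dx": -1.2,"dy": 0,"dz": 0,"wx": 0,"wy": 0,"wz": 0,"fingers": 1}])

```text
clock: 23.55
eef_pos: [0.527, -0.0039, 0.1034]
tcp_rot: [-3.141, -0.004, 1.696]
contact_force: [-3.3, 13.5, 2.6]
gripper_width: -0.003
```

About 13.8 N along the case axis, so I'll hold it.

Emit:
carry_out(targets=[{"dx": -0.1,"dy": 0,"dz": 0,"wx": 0,"wy": 0,"wz": 0,"fingers": 1},{"dx": -0.1,"dy": 0,"dz": 0,"wx": 0,"wy": 0,"wz": 0,"fingers": 1},{"dx": -0.1,"dy": 0,"dz": 0,"wx": 0,"wy": 0,"wz": 0,"fingers": 1}])

```text
clock: 23.8
eef_pos: [0.5271, -0.0039, 0.1034]
tcp_rot: [-3.141, -0.004, 1.696]
contact_force: [-2.8, 13.9, 3.1]
gripper_width: -0.0
```

Emit:
carry_out(targets=[{"dx": 0,"dy": 0,"dz": 0,"wx": 0,"wy": 0,"wz": 0,"fingers": 1},{"dx": 0,"dy": 0,"dz": 0,"wx": 0,"wy": 0,"wz": 0,"fingers": 1},{"dx": 0,"dy": 0,"dz": 0,"wx": 0,"wy": 0,"wz": 0,"fingers": 1}])

```text
clock: 24.05
eef_pos: [0.5271, -0.0039, 0.1035]
tcp_rot: [-3.141, -0.004, 1.696]
contact_force: [-3.1, 13.6, 3.0]
gripper_width: 0.001
```

Held for 0.5 s at 13.6 to 13.9 N. Backing straight off, then up.

Emit:
carry_out(targets=[{"dx": 3,"dy": 0,"dz": 0,"wx": 0,"wy": 0,"wz": 0,"fingers": 1},{"dx": 8,"dy": 0,"dz": 0,"wx": 0,"wy": 0,"wz": 0,"fingers": 1},{"dx": 20,"dy": 0,"dz": 0,"wx": 0,"wy": 0,"wz": 0,"fingers": 1},{"dx": 40,"dy": 0,"dz": 0,"wx": 0,"wy": 0,"wz": 0,"fingers": 1},{"dx": 50,"dy": 0,"dz": -20,"wx": 0,"wy": 0,"wz": 0,"fingers": 1},{"dx": 70,"dy": 0,"dz": -50,"wx": 0,"wy": 0,"wz": 0,"fingers": 1},{"dx": 90,"dy": 0,"dz": -80,"wx": 0,"wy": 0,"wz": 0,"fingers": 1},{"dx": 110,"dy": 0,"dz": -110,"wx": 0,"wy": 0,"wz": 0,"fingers": 1},{"dx": 130,"dy": 0,"dz": -120,"wx": 0,"wy": 0,"wz": 0,"fingers": 1},{"dx": 130,"dy": 0,"dz": -120,"wx": 0,"wy": 0,"wz": 0,"fingers": 1}])

```text
clock: 24.88
eef_pos: [0.5129, 0.1263, 0.2265]
tcp_rot: [3.135, -0.003, 1.698]
contact_force: [-0.8, 1.0, -1.0]
gripper_width: 0.002
```

```bash
python3 - <<'E'
from h import *
p=cam('scene'); T=cam('top'); save(p,'s10.png'); save(T,'t10.png')
s=observe(); print(s['clock'],s['eef_pos'],s['contact_force'])
for n,z in(('lip',.12),('jar',0),('eraser',0),('tumbler',0)):
    for q in(p,T): print(n,[(round(m['conf'],2),atz(q,m['point'],z).round(4)) for m in mark_of(q,n)[:1]])
a=cv2.imread('pics/s10.png')[130:290,140:540];b=cv2.imread('pics/t10.png')[110:270,150:480]
cv2.imwrite('pics/c10.png',cv2.vconcat([cv2.resize(a,(700,280),interpolation=2),cv2.copyMakeBorder(cv2.resize(b,(578,280),interpolation=2),0,0,0,122,0)]))
E
```

```text
24.9833 [0.5118271  0.12182498 0.22375349] [-0.48716799 -0.35262364  0.3535514 ]
lip [(0.65, array([ 0.5193, -0.0169,  0.12  ]))]
lip [(0.67, array([ 0.5319, -0.0209,  0.12  ]))]
jar [(0.6, array([ 0.4095, -0.3631,  0.    ]))]
jar [(0.81, array([ 0.4228, -0.3501,  0.    ]))]
eraser [(0.6, array([ 0.5001, -0.2678,  0.    ]))]
eraser []
tumbler [(0.7, array([0.537 , 0.4269, 0.    ]))]
tumbler []
```

View pics/c10.png

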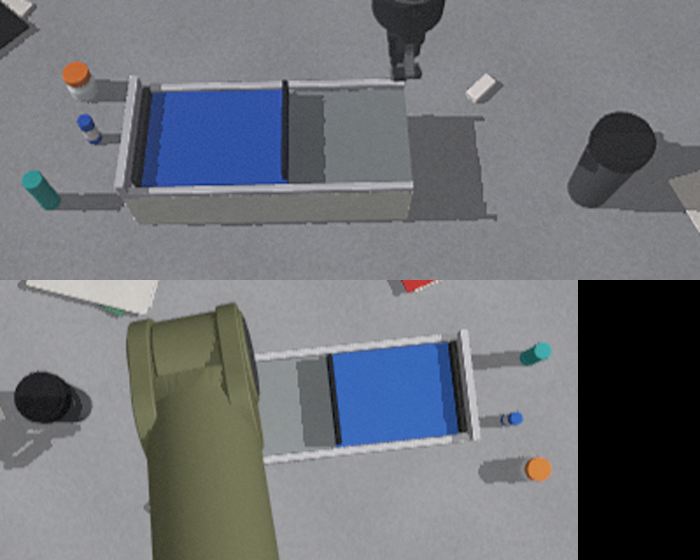

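The door is shut against the black seal (scene composite col 145, top composite col 455). The lip is at y of about -0.017 to -0.021, near the expected -0.015. The jar, eraser and tumbler stand where they were, and the gripper is clear. Handing in.

```bash
python3 -c "
from workcell import sign_off; print(sign_off())"
```

```text
the job is handed in; nothing more can be done
None
```

The glue stick is standing in the bay, the door is shut on the seal, and the job was handed in at about 25 s on the clock (limit 72 s).

- **Glue stick:** I picked the larger blue and white stick, not the small blue one or the turquoise one. I lowered it until it touched the bay floor, which read 16 N at the hand. The picture after release showed it upright. The closed door now hides it, so I could not look at it again at the end.
- **Door:** It slid with about 4 N of drag and met the seal some 13 mm past the nominal spot by my estimate. I held 13.6–13.9 N at the hand for about half a second, roughly 10 N on the seal, then backed straight off.
- **Last checks:** The final picture shows the door against the seal, with the jar, eraser and tumbler unmoved and the gripper clear. The force reading was about zero.
- **First push missed:** The fingers passed over the lip without touching anything, because the shut fingertips sat higher than the stated 19 mm ahead of the TCP. I saw this in the picture and pushed again 27 mm lower.
- **Readings that disagreed:** In the last pictures one eraser detection was false: it matched the small blue stick's position, while the eraser itself was visible in its place. The two cameras put the lip at y = −0.017 and −0.021, against about −0.015 expected from the hand's position.

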